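Dock the filter-media sled past its spring catch

TASK

Press down the spring tread of the white dock with a fingertip and, while holding it down, push the grey sled that carries the filter brick along the dock, over the two lowered pins, until it is fully home against the end stop. Then let go so that the pins spring back up and lock the sled in. Only press and push: do not lift or tip the sled, and leave the canister, jar and beaker where they stand.

Things in the scene. Friction and masses are not known exactly. Their poses are not given: they have to be found in the camera images.
- dock: White plastic dock fixed to the table. Origin: on its centre line at table level, midway between the two catch pins; +x is the way the sled is pushed, z up. It spans x -215 to +55, y -78 to +78 mm. Two flat boards (|y| 22 to 70) form the deck, 20 high, with an open 44 wide channel between them for the tread; guide walls outside (|y| 70 to 78) are 36 high.
- stop_face (a point): Middle of the end stop's face towards the sled (dock x = +27, y = 0, 40 above the table). The stop is a block 84 wide and 12 thick, from the deck to 60 above the table.
- catch (a joint): Travel of the spring catch in m: 0 = up (locked), 0.012 = fully down. Tread plate and two pins are one rigid aluminium part that only moves straight up and down. Pressing takes about 3 N to start and 6 N at full travel; it springs back when released. The pins block the sled's front lugs unless the catch is down by about 9 mm or more.
- catch_tread (a point): Point on top of the tread, on its centre line near its free end (dock x = -170). The flat tread fills the channel (dock x -200 to +5, y -19 to +19; its front part lies beneath the sled). Its top is 32 above the table when up, 20 (level with the deck) when fully down. A fingertip can slide along it while pressing it.
- pin_left (a point): Centre of the top of the left pin (dock x = 0, y = +56). Two round upright pins, 12 diameter, the other at y = -56; 32 above the table when the catch is up, 20 (level with the deck) when fully down.
- sled: Loose grey plastic sled, 100 long, about 0.45 kg, carrying a tan porous brick (part of it, top 54 above the deck). Origin: centre of its underside, on the deck; +x as the dock's. Two runners straddle the tread, leaving 20 clear height over the deck. It starts with its origin at dock x = -58 to -88; fully home that is -23 and its front end (x = +50) touches the end stop.
- lug_left (a point): Centre of the sled's front left lug (sled x = +40, y = +53, 12 up). Four such lugs, one at each corner (x +40/-40), stick out sideways to |y| = 68, 14 long, 5 to 19 above the deck, 2 mm from the guide walls. At the start the front lugs stand 5 to 35 behind the pins; fully home they are 4 beyond them, so the pins rise behind them.
- sled_push (a point): Middle of the outer face (sled x = -50) of the upright push plate at the sled's rear, 40 above the deck: push here towards dock +x. The face is 80 wide, vertical, from 18 to 56 above the deck; below it a fingertip can reach down to the tread.
- canister: Bystander: clear loose canister with white lid, 52 diameter, 90 tall, origin at the centre of its underside.
- food_jar: Bystander: jar, 54 diameter, 60 tall, origin at the centre of its underside.
- beaker: Bystander: clear open beaker, 60 diameter, 70 tall, origin at the centre of its underside.
Mind the look-alikes: they are no part of the job. Of the things that look like the sled, the smallest one is meant.

How it is judged:
On the way, in this order (a step that is already met when the one before it is completed fails the run):
1. the catch is held down with the sled still behind the pins (value of joint catch above 0.007 m and x of sled in the frame of dock below -0.05 m), for 0.1 s.
2. with the catch still held down, the sled's front lugs pass over the pins (value of joint catch above 0.006 m and x of sled in the frame of dock above -0.04 m).
At the end, for the whole second after the job is handed in: The sled lies flat on the deck, at rest, within 3.5 mm of its fully home position against the end stop, the catch is back up (within 2 mm) with its pins behind the front lugs, and the bystanders stand within 20 mm of where they were (x of sled in the frame of dock between -0.0265 and -0.0195 m and value of joint catch below 0.002 m and z of sled in the frame of dock below 0.023 m and angle between sled's own z axis and vertical below 0.06 rad and linear speed of sled below 0.01 m/s and angle between each of canister, food_jar, beaker's own z axis and vertical below 0.1 rad and distance of each of canister, food_jar, beaker from where it was at the start of the episode below 0.02 m); the robot touches nothing.
It fails at once if the sled is lifted more than 8 mm off the deck or tipped (z of sled in the frame of dock above 0.028 m or angle between sled's own z axis and vertical above 0.2 rad).
It fails at once if a bystander is shifted more than 20 mm or tipped (distance of any of canister, food_jar, beaker from where it was at the start of the episode above 0.02 m or angle between any of canister, food_jar, beaker's own z axis and vertical above 0.3 rad).
It also fails if it takes over 35 s, if anything falls off the work surface, if the arm or the gripper's body presses on something with over 40 N, if the wrist force passes 120 N, or if a joint passes its speed limit or range.

ROBOT

A 7-joint arm with a two-finger parallel gripper is mounted at the origin on the work surface. World frame = base frame: x ahead of the robot, y to its left, z up, the work surface at z = 0. Lengths are in m, angles in rad, forces in N, time in s.
With the tool pointing down it reaches from about 0.425 to 0.875 m from the base axis. Payload 4.7 kg.
Tool frame: the origin (TCP) lies at the very end of the fingers, on their centre line; the grasp point (between the pads) lies 19 mm behind it; x points along the fingers, z is the direction in which the jaws open and shut, and the axes are right-handed (so a half turn about x gives the same grasp; the last joint's range is limited). The gripper opens to 87 mm and grips with 3 to 60 N. Pads are 19 mm wide; open, the fingers measure 117 mm over their backs; the gripper's body (75 mm by 190 mm) begins 51 mm behind the grasp point.
Start: joints at [-1.155, 0.321, -0.07, 1.45, 0.023, 1.371, -0.057], TCP at [0.254, 0.598, 0.223] pointing down, gripper open.
Joint ranges: [-2.86, 2.86], [-0.3, 2.09], [-1.38, 1.24], [0.06, 2.45], [-1.56, 4.7], [0.09, 2.05], [-2.69, 2.69]. Speed limits (rad/s): [2.57, 2.57, 3.14, 3.14, 3.14, 3.14, 3.14].

INTERFACE

Orientations are given as a rotation vector (axis times angle).
In Python, from bench import * gives the robot as it stands.
- The arm moves only by the shell command python3 -m handwheel 'ROWS' [OPENING] [FORCE]. ROWS is JSON, a list of rows, each an object with "xyz": the shift along the world's x, y, z in cm, a list of three; "angular": the turn, a rotation vector about the world's x, y, z in degrees, a list of three. A call has 1 to 5 rows; each row shifts and turns the pose as measured when the row begins; what a row does not reach is not made up. A row lasts 1/12 s, in which the tool goes at most 41.7 mm and 7.16 degrees, less where a joint would pass 70% of its speed; a pose out of reach is approached as far as the arm can. A call with a gripper value outside its range is refused whole. OPENING is the finger opening in cm, from 0 to 8.7, set as the call begins (- or left out, the last holds). The fingers move at their own pace and stop on an object; FORCE is the grip in N (left out, the last holds). Time passes only in rows, so rows that do not move let the fingers close. It gives the time, the measured TCP pose, the force and the opening at its end, in the units of the state.
- get_state(): the state, without advancing time (a new reading comes with each control period).
- get_image(name): name is "scene" or "side" or "wrist"; returns a dict with "pixels" (400x640x3 uint8, blue, green, red), "K" (3x3 intrinsics, pixels), "cam_to_world" (4x4, takes a point from camera to world coordinates). Camera axes: x right, y down, z forward; pixel columns grow to the right and rows downward; lengths in m; the calibration is good to about 2 mm. A picture is of the moment at which its call begins. There is no depth.
- close_job(): hands the job in, once; it reports no verdict.
The state is a dict: "time": time; "joint_positions": joint angles; "qd": joint speeds; "joint_torque": joint torques, N m; "position": TCP position; "tool_rot": TCP orientation; "ft_force": force on the tool from outside, world axes, zero at the start; "torque": the same for the moment, N m; "grip_width": opening from 0.0 (shut) to 1.0 (fully open).
Only numpy, scipy, OpenCV 4.12 (cv2) and the standard library are available. Lean on these libraries where they do the work, as an engineer would, in place of code of your own. Each camera call takes 0.05 s, during which the arm holds its last target.

## Working session

There is one attempt and no reset: what is moved stays moved. The work goes in short steps, Python scripts to look and compute and a shell command to move; the robot and the scene stay as the last step left them, time stands still between calls to the robot, and variables do not carry over. Pictures are saved under pics/ and viewed, and the job is handed in when it is done.

```bash
mkdir -p pics; ls; python3 - <<'E'
from bench import *
import cv2
s=get_state();print({k:s[k] for k in ('time','position','tool_rot','ft_force','grip_width')})
for n in("scene","side","wrist"):
    im=get_image(n);cv2.imwrite(f"pics/{n}0.png",im["pixels"]);print(n,im["K"],im["cam_to_world"])
E
```

```text
pics
{'time': 0.0, 'position': array([0.2540114 , 0.59769186, 0.2214129 ]), 'tool_rot': array([-0.90953232,  1.37454981,  0.90757882]), 'ft_force': array([-0.31324185, -0.1980449 , -1.07145356]), 'grip_width': 0.9982334248095234}
scene [[415.09086475   0.         325.5953071 ]
 [  0.         415.09086475 200.00851993]
 [  0.           0.           1.        ]] [[ 0.77102844  0.53035192 -0.35247978  0.82625434]
 [ 0.63679819 -0.64369632  0.42443268 -0.29720601]
 [-0.00179125 -0.55170815 -0.83403531  0.78533969]
 [ 0.          0.          0.          1.        ]]
side [[486.65909321   0.         319.47102464]
 [  0.         486.65909321 201.37734771]
 [  0.           0.           1.        ]] [[ 0.91676672 -0.28763175  0.27714032  0.18927312]
 [-0.39920679 -0.68265275  0.6120614  -0.70734368]
 [ 0.01314231 -0.67175382 -0.74065787  0.99339826]
 [ 0.          0.          0.          1.        ]]
wrist [[351.01120666   0.         315.4128085 ]
 [  0.         351.01120666 195.74385147]
 [  0.           0.           1.        ]] [[ 3.90398586e-01  8.89670349e-01  2.36802900e-01  1.90544771e-01]
 [ 9.20645736e-01 -3.77092649e-01 -1.01057226e-01  6.26355338e-01]
 [-6.10984849e-04  2.57464179e-01 -9.66287650e-01  3.83097312e-01]
 [ 0.00000000e+00  0.00000000e+00  0.00000000e+00  1.00000000e+00]]
```

View pics/scene0.png

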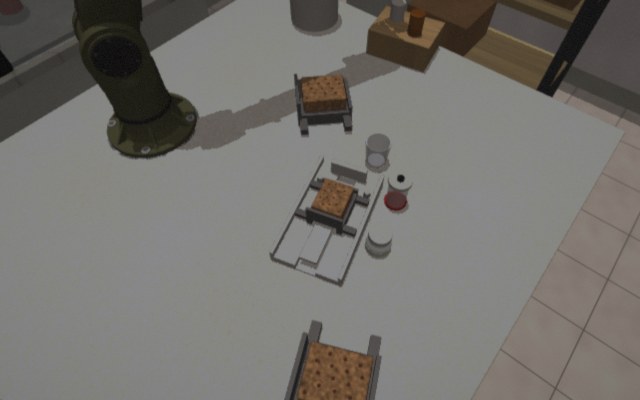

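View pics/side0.png

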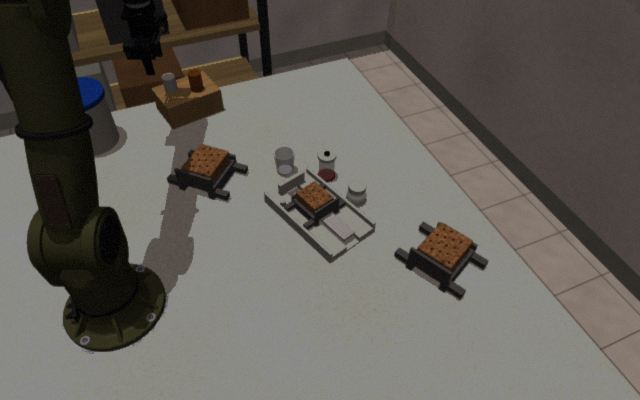

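View pics/wrist0.png

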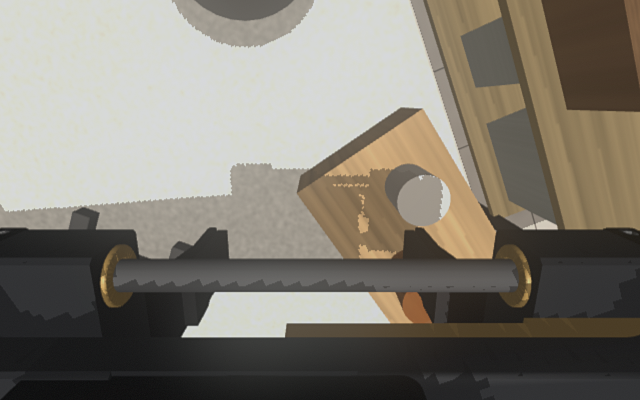

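Sled candidates in the scene view are (324,97) at the back, (333,200) in the dock and (335,375) at the front. The one at (333,200) is the smallest and stands on the dock, so I choose it. Next is a close crop to check.

```bash
python3 - <<'E'
import cv2
a=cv2.imread("pics/scene0.png")[140:290,250:430];cv2.imwrite("pics/c1.png",cv2.resize(a,None,fx=4,fy=4,interpolation=cv2.INTER_CUBIC))
a=cv2.imread("pics/side0.png")[140:265,250:390];cv2.imwrite("pics/c2.png",cv2.resize(a,None,fx=4.5,fy=4.5,interpolation=cv2.INTER_CUBIC))
E
```

```text
(no output)
```

View pics/c1.png

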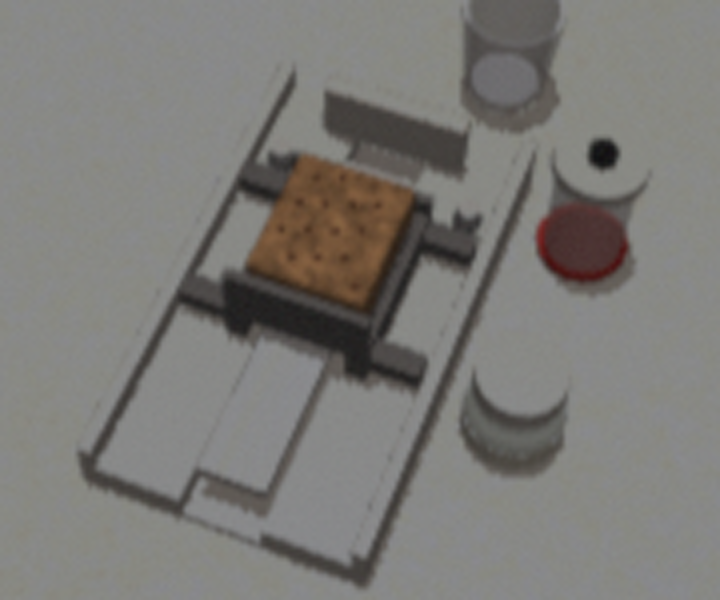

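View pics/c2.png

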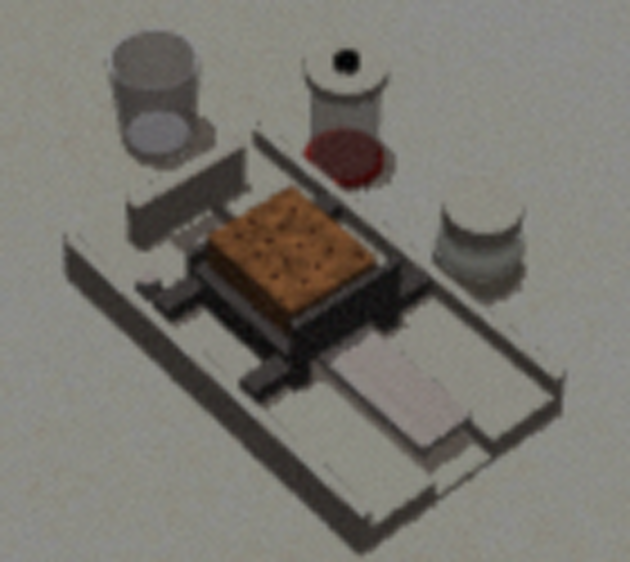

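The crop shows the dock sled at crop (330,250), with the tread rear edge at crop (200,472)-(268,492), the stop face at (325,90)-(470,135) and the bystanders to the right. I'll ray-cast these corners onto their known heights and do a rigid 2D fit.

```bash
cat > h.py <<'E'
import numpy as np
from bench import get_image
CAL={}
def cal(n):
    if n not in CAL:
        i=get_image(n);CAL[n]=(i["K"],i["cam_to_world"])
    return CAL[n]
def ray(n,uv,z):
    K,T=cal(n);d=T[:3,:3]@np.linalg.solve(K,[uv[0],uv[1],1.]);o=T[:3,3]
    return (o+d*(z-o[2])/d[2])[:2]
def c1(p):return ((p[0]+.5)/4-.5+250,(p[1]+.5)/4-.5+140)
def c2(p):return ((p[0]+.5)/4.5-.5+250,(p[1]+.5)/4.5-.5+140)
def fit(A,B):
    a=A-A.mean(0);b=B-B.mean(0)
    th=np.arctan2((a[:,0]*b[:,1]-a[:,1]*b[:,0]).sum(),(a*b).sum())
    R=np.array([[np.cos(th),-np.sin(th)],[np.sin(th),np.cos(th)]])
    t=B.mean(0)-R@A.mean(0);return th,R,t,B-(A@R.T+t)
E
python3 - <<'E'
from h import *
L=[("scene",c1((80,455)),-215,78,36),("scene",c1((372,560)),-215,-78,36),
("scene",c1((200,472)),-200,19,32),("scene",c1((268,493)),-200,-19,32),
("scene",c1((325,90)),27,42,60),("scene",c1((469,128)),27,-42,60),
("scene",c1((466,172)),27,-42,20),("scene",c1((326,128)),27,42,20),
("side",c2((362,522)),-215,78,36),("side",c2((563,375)),-215,-78,36),
("side",c2((428,445)),-200,19,32),("side",c2((468,416)),-200,-19,32),
("side",c2((128,205)),27,42,60),("side",c2((245,148)),27,-42,60),("side",c2((245,188)),27,-42,20),("side",c2((137,250)),27,42,20)]
A=np.array([[l[2],l[3]] for l in L])/1e3;B=np.array([ray(l[0],l[1],l[4]/1e3) for l in L])
th,R,t,r=fit(A,B);print(th,np.degrees(th),t);print((r@R*1e3).round(1))
for m in("scene","side"):
    i=[k for k in range(len(L)) if L[k][0]==m];f=fit(A[i],B[i]);print(m,np.degrees(f[0]),f[2])
S=[("scene",c1((228,268)),76),("scene",c1((372,325)),76),("side",c2((292,322)),76),("side",c2((400,262)),76),
("scene",c1((250,262)),74)]
for l in S: print(l[0],((ray(l[0],l[1],l[2]/1e3)-t)@R*1e3).round(1))
print("tread",R@[-.17,0]+t,"rear plate -120:",R@[-.125,0]+t)
E
```

```text
1.8770434869823613 107.54666976660859 [0.51127602 0.14467588]
[[-2.3 -2.4]
 [ 0.  -1.2]
 [-1.8 -1.7]
 [ 0.4  0.5]
 [-0.6 -1.1]
 [ 4.1 -0.1]
 [ 3.9 -1.8]
 [ 3.4 -0.5]
 [-3.7  2.4]
 [-1.7  3.1]
 [-1.4 -3.4]
 [-1.   3.4]
 [ 3.4  2.1]
 [-4.4  2.4]
 [-0.1 -0.7]
 [ 1.8 -1. ]]
scene 107.81050299317033 [0.51159495 0.14571623]
side 107.28126130111544 [0.51096003 0.14363446]
scene [-111.    39.6]
scene [-115.1  -40. ]
side [-112.8   39.2]
side [-118.3  -37.2]
scene [-102.3   31.2]
tread [ 0.56252805 -0.0174143 ] rear plate -120: [0.54896134 0.02549192]
```

```bash
python3 - <<'E'
from h import *
from bench import *
from scipy.spatial.transform import Rotation as Ro
s=get_state();R=Ro.from_rotvec(s["tool_rot"]).as_matrix();print(R.round(3),s["position"],s["time"])
z=R[:,2];print("jaw yaw",np.degrees(np.arctan2(z[1],z[0])), "dock y axis 197.5 / 17.5; dock x 107.5 / -72.5")
th=np.radians(107.55);D=np.array([[np.cos(th),-np.sin(th)],[np.sin(th),np.cos(th)]]);t=np.array([.5113,.1447])
for nm,n,p,h in [("can base","scene",c1((583,243)),2),("can base","side",c2((345,158)),2),("can lid","scene",c1((601,165)),90),("can lid","side",c2((346,75)),90),("jar top","scene",c1((521,372)),60),("jar top","side",c2((484,205)),60),("beaker base","scene",c1((505,82)),3),("beaker base","side",c2((160,135)),3)]:
    w=ray(n,p,h/1e3);print(nm,n,w.round(3),((w-t)@D*1e3).round(0))
E
```

```text
[[-0.    -0.92   0.391]
 [-0.001  0.391  0.92 ]
 [-1.    -0.    -0.001]] [0.25414297 0.5979981  0.22205837] 0.25
jaw yaw 66.97924128824044 dock y axis 197.5 / 17.5; dock x 107.5 / -72.5
can base scene [0.618 0.201] [  22. -118.]
can base side [0.62 0.2 ] [  20. -120.]
can lid scene [0.621 0.191] [  11. -118.]
can lid side [0.612 0.185] [   8. -108.]
jar top scene [0.653 0.081] [-104. -115.]
jar top side [0.655 0.079] [-106. -117.]
beaker base scene [0.516 0.267] [115. -41.]
beaker base side [0.518 0.265] [112. -42.]
```

Everything checks: the dock origin is at (0.511, 0.145) with yaw 107.5°, the sled is at dock x of about -64, and the tread is within reach. I'll approach with closed fingers and the jaw axis across the dock (yaw 17.5°), aiming for dock x = -150, which is world (0.556, 0.002).

```bash
R='{"xyz":[1.9,-3.7,0],"angular":[0,0,-3.1]}'; python3 -m handwheel '[{"xyz":[1.9,-3.7,0],"angular":[0,0,-3.1]},{"xyz":[1.9,-3.7,0],"angular":[0,0,-3.1]},{"xyz":[1.9,-3.7,0],"angular":[0,0,-3.1]},{"xyz":[1.9,-3.7,0],"angular":[0,0,-3.1]},{"xyz":[1.9,-3.7,0],"angular":[0,0,-3.1]}]' 0 20
python3 -m handwheel '[{"xyz":[1.9,-3.7,0],"angular":[0,0,-3.1]},{"xyz":[1.9,-3.7,0],"angular":[0,0,-3.1]},{"xyz":[1.9,-3.7,0],"angular":[0,0,-3.1]},{"xyz":[1.9,-3.7,0],"angular":[0,0,-3.1]},{"xyz":[1.9,-3.7,0],"angular":[0,0,-3.1]}]'
```

```text
time: 0.77
position: [0.3406, 0.4167, 0.2194]
tool_rot: [-0.704, 1.456, 0.714]
ft_force: [1.8, 0.1, 0.9]
grip_width: 0.704
time: 1.18
position: [0.4342, 0.2303, 0.2205]
tool_rot: [-0.482, 1.514, 0.496]
ft_force: [0.4, -0.5, 0.2]
grip_width: 0.327
```

```bash
python3 -m handwheel '[{"xyz":[2.2,-4,0],"angular":[0,0,-3.5]},{"xyz":[2.2,-4,0],"angular":[0,0,-3.5]},{"xyz":[2.2,-4,0],"angular":[0,0,-3.5]},{"xyz":[2.2,-4,0],"angular":[0,0,-3.5]},{"xyz":[2.2,-4,0],"angular":[0,0,-3.5]}]'
python3 -m handwheel '[{"xyz":[0,0,0],"angular":[0,0,0]},{"xyz":[0,0,0],"angular":[0,0,0]}]'
cat >> h.py <<'E'
from bench import get_state
from scipy.spatial.transform import Rotation as Ro
TH=np.radians(107.55);D=np.array([[np.cos(TH),-np.sin(TH)],[np.sin(TH),np.cos(TH)]]);T0=np.array([.5113,.1447])
def rep():
    s=get_state();R=Ro.from_rotvec(s["tool_rot"]).as_matrix()
    print("t",round(s["time"],2),"dock xy mm",((s["position"][:2]-T0)@D*1e3).round(1),"z",round(s["position"][2]*1e3,1),"jawyaw",np.degrees(np.arctan2(R[1,2],R[0,2])).round(1),"x",R[:,0].round(3),"F",np.round(s["ft_force"],1),"Fdock",(s["ft_force"][:2]@D).round(1),"grip",round(s["grip_width"],3))
E
python3 -c "
from h import *;rep();print((D@[-.15,0]+T0-get_state()['position'][:2])*100)"
```

```text
time: 1.6
position: [0.5329, 0.0468, 0.2225]
tool_rot: [-0.229, 1.55, 0.247]
ft_force: [1.7, -0.3, 0.7]
grip_width: 0.018
time: 1.77
position: [0.5362, 0.0353, 0.2232]
tool_rot: [-0.219, 1.549, 0.228]
ft_force: [0.0, 0.8, -0.4]
grip_width: 0.003
t 1.77 dock xy mm [-111.8    9.3] z 223.2 jawyaw 16.3 x [ 0.009  0.008 -1.   ] F [ 0.   0.8 -0.4] Fdock [ 0.8 -0.3] grip 0.003
[ 2.03620747 -3.36035842]
```

```bash
python3 -m handwheel '[{"xyz":[2,-3.2,0],"angular":[0,0,1]},{"xyz":[0,0,-4],"angular":[0,0,0]},{"xyz":[0,0,-4],"angular":[0,0,0]},{"xyz":[0,0,-3],"angular":[0,0,0]},{"xyz":[0,0,0],"angular":[0,0,0]}]'
python3 - <<'E'
from h import *;import cv2;rep();print((D@[-.15,0]+T0-get_state()['position'][:2])*100)
for n in("scene","side","wrist"):
    a=get_image(n)["pixels"]
    if n=="scene":a=cv2.resize(a[140:290,250:430],None,fx=4,fy=4,interpolation=2)
    if n=="side":a=cv2.resize(a[140:265,250:390],None,fx=4.5,fy=4.5,interpolation=2)
    cv2.imwrite(f"pics/{n}1.png",a)
E
```

```text
time: 2.18
position: [0.5591, 0.0046, 0.1137]
tool_rot: [-0.236, 1.537, 0.248]
ft_force: [-1.1, 0.4, -0.5]
grip_width: 0.004
t 2.18 dock xy mm [-148.    -3.3] z 113.7 jawyaw 17.7 x [ 0.019  0.011 -1.   ] F [-1.1  0.4 -0.5] Fdock [0.7 1. ] grip 0.004
[-0.25757605 -0.29499344]
```

View pics/scene1.png

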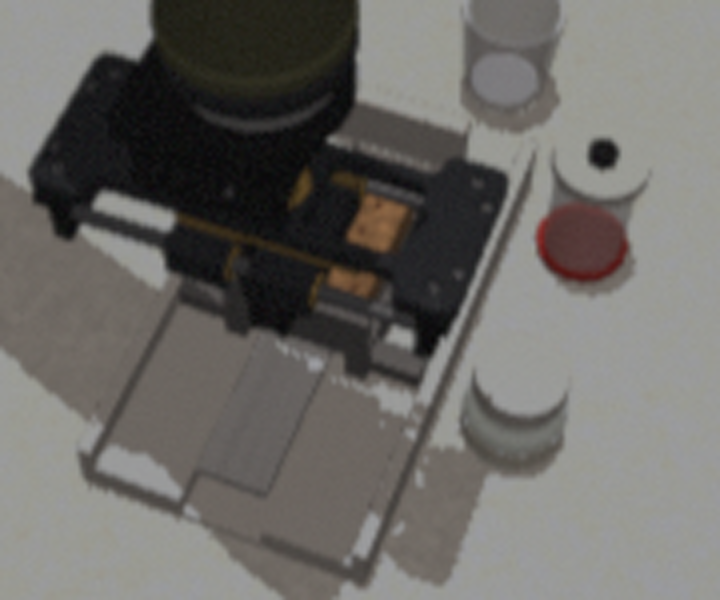

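View pics/side1.png

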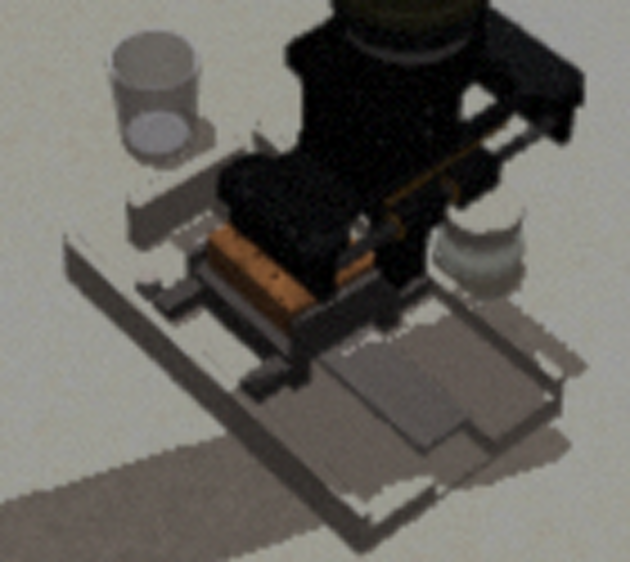

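View pics/wrist1.png

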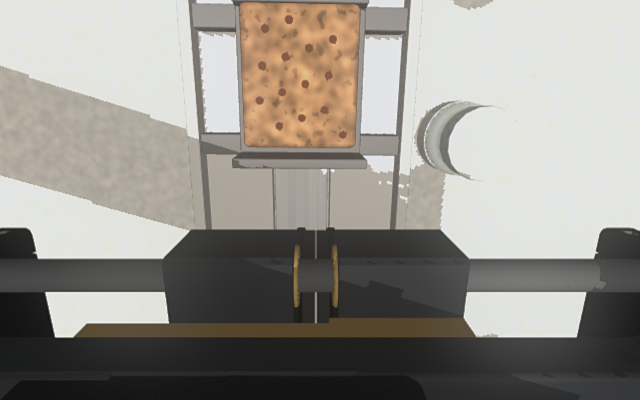

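The wrist view shows the brick centred at (300,80), the push plate's rear edge at about row 167 and the tread between columns 274 and 329. I'll check these by ray before descending.

```bash
python3 - <<'E'
from h import *
for p,z in [((233,167),.076),((366,167),.076),((274,200),.032),((329,200),.032),((236,152),.076)]:
    print(p,((ray("wrist",p,z)-T0)@D*1e3).round(1))
a=ray("wrist",(194,0),.036);b=ray("wrist",(202,228),.036);d=a-b;print("wall yaw",np.degrees(np.arctan2(d[1],d[0])))
a=ray("wrist",(272,170),.032);b=ray("wrist",(274,228),.032);d=a-b;print(np.degrees(np.arctan2(d[1],d[0])))
rep()
E
```

```text
(233, 167) [-115.6   37.8]
(366, 167) [-115.8  -41.2]
(274, 200) [-148.1   18. ]
(329, 200) [-148.3  -22.6]
(236, 152) [-106.7   35.6]
wall yaw 104.94677383035632
107.86732313255729
t 2.38 dock xy mm [-149.9   -8.9] z 121.7 jawyaw 17.7 x [ 0.032  0.013 -0.999] F [0.3 0.2 0.5] Fdock [ 0.1 -0.3] grip 0.007
```

```bash
python3 -m handwheel '[{"xyz":[0,0,0],"angular":[0,0,0]}]'; python3 - <<'E'
from h import *
for i in range(3): rep();get_image("side")
E
```

```text
time: 2.47
position: [0.5663, 0.005, 0.1239]
tool_rot: [-0.235, 1.52, 0.247]
ft_force: [0.5, -0.6, 0.4]
grip_width: 0.006
t 2.47 dock xy mm [-149.8  -10.3] z 123.9 jawyaw 17.7 x [ 0.036  0.013 -0.999] F [ 0.5 -0.6  0.4] Fdock [-0.7 -0.3] grip 0.006
t 2.52 dock xy mm [-149.8  -10.8] z 124.4 jawyaw 17.7 x [ 0.037  0.014 -0.999] F [0.2 0.2 0.9] Fdock [ 0.2 -0.2] grip 0.001
t 2.57 dock xy mm [-149.8  -10.6] z 124.1 jawyaw 17.7 x [ 0.037  0.014 -0.999] F [ 0.2 -0.2  0.5] Fdock [-0.3 -0.1] grip 0.009
```

```bash
python3 -m handwheel '[{"xyz":[-0.8,-0.3,-2],"angular":[-0.8,2.1,0]},{"xyz":[0,0,-2],"angular":[0,0,0]},{"xyz":[0,0,-2],"angular":[0,0,0]},{"xyz":[0,0,0],"angular":[0,0,0]},{"xyz":[0,0,0],"angular":[0,0,0]}]'; python3 -c "
from h import *
rep()"
```

```text
time: 3.03
position: [0.5621, 0.0029, 0.068]
tool_rot: [-0.243, 1.548, 0.243]
ft_force: [-0.3, -0.1, 0.6]
grip_width: 0.006
t 3.03 dock xy mm [-150.6   -5.6] z 68.0 jawyaw 17.8 x [ 0.008  0.002 -1.   ] F [-0.3 -0.1  0.6] Fdock [-0.   0.3] grip 0.006
```

```bash
python3 -m handwheel '[{"xyz":[-0.4,-0.1,-1.5],"angular":[0,0.4,0]},{"xyz":[0,0,-0.8],"angular":[0,0,0]},{"xyz":[0,0,0],"angular":[0,0,0]}]'; python3 - <<'E'
from h import *;import cv2
rep()
for n in("scene","side"):
    a=get_image(n)["pixels"]
    if n=="scene":a=cv2.resize(a[140:290,250:430],None,fx=4,fy=4,interpolation=2)
    if n=="side":a=cv2.resize(a[140:265,250:390],None,fx=4.5,fy=4.5,interpolation=2)
    cv2.imwrite(f"pics/{n}2.png",a)
E
```

```text
time: 3.28
position: [0.5598, 0.0022, 0.0464]
tool_rot: [-0.242, 1.551, 0.245]
ft_force: [-0.7, 0.7, -0.3]
grip_width: 0.006
t 3.28 dock xy mm [-150.5   -3.3] z 46.4 jawyaw 17.8 x [ 0.006  0.003 -1.   ] F [-0.7  0.7 -0.3] Fdock [0.8 0.5] grip 0.006
```

View pics/scene2.png

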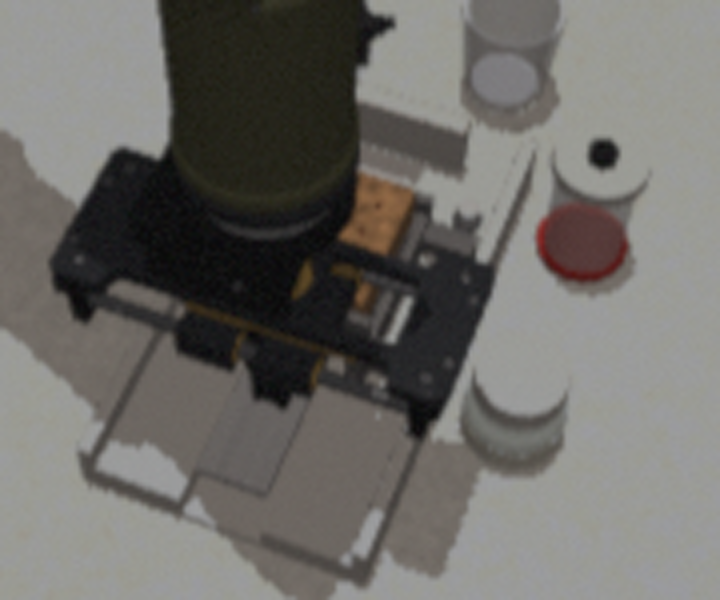

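View pics/side2.png

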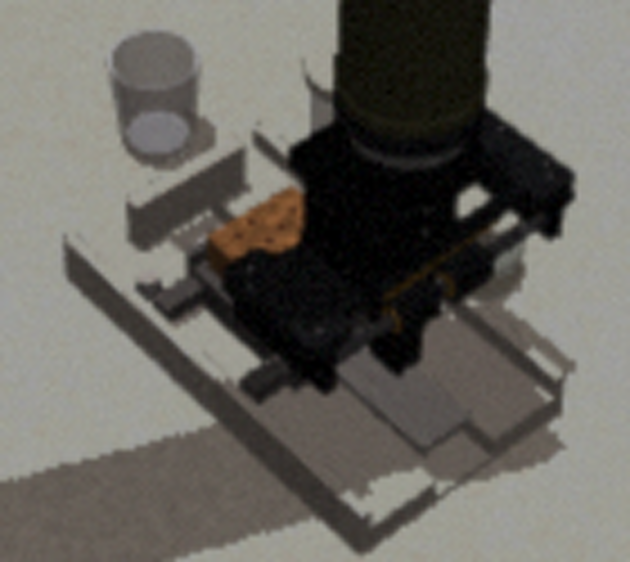

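The fingertip is over the tread, at scene crop (272,402), behind the plate. Pressing down now.

```bash
python3 -m handwheel '[{"xyz":[-0.1,0,-0.7],"angular":[0,0,0]},{"xyz":[0,0,-0.7],"angular":[0,0,0]},{"xyz":[0,0,0],"angular":[0,0,0]}]'; python3 -c "
from h import *
rep()"; python3 -m handwheel '[{"xyz":[0,0,-0.7],"angular":[0,0,0]},{"xyz":[0,0,-0.4],"angular":[0,0,0]}]'; python3 -c "
from h import *
rep()"
```

```text
time: 3.63
position: [0.5605, 0.0022, 0.0336]
tool_rot: [-0.242, 1.547, 0.245]
ft_force: [-0.5, 0.3, -0.4]
grip_width: 0.006
t 3.63 dock xy mm [-150.7   -3.9] z 33.6 jawyaw 17.8 x [ 0.01   0.004 -1.   ] F [-0.5  0.3 -0.4] Fdock [0.4 0.4] grip 0.006
time: 3.8
position: [0.5615, 0.0021, 0.0232]
tool_rot: [-0.241, 1.545, 0.245]
ft_force: [-2.7, 0.2, 6.1]
grip_width: 0.004
t 3.8 dock xy mm [-151.1   -4.9] z 23.2 jawyaw 17.8 x [ 0.011  0.004 -1.   ] F [-2.7  0.2  6.1] Fdock [1.  2.5] grip 0.004
```

```bash
python3 -m handwheel '[{"xyz":[-0.4,-0.1,-0.5],"angular":[0,0.5,0]},{"xyz":[-0.3,0,-0.3],"angular":[0,0.3,0]}]'; python3 -c "
from h import *
rep()"
```

```text
time: 3.97
position: [0.5609, 0.0019, 0.0199]
tool_rot: [-0.239, 1.547, 0.247]
ft_force: [-6.1, -0.7, 27.8]
grip_width: 0.007
t 3.97 dock xy mm [-151.1   -4.2] z 19.9 jawyaw 17.8 x [ 0.009  0.006 -1.   ] F [-6.1 -0.7 27.8] Fdock [1.2 6.1] grip 0.007
```

```bash
python3 -m handwheel '[{"xyz":[-0.4,0.6,-0.3],"angular":[0,0.2,0]},{"xyz":[-0.4,0.6,-0.3],"angular":[0,0.2,0]}]'; python3 -c "
from h import *
rep()"
```

```text
time: 4.13
position: [0.5608, 0.005, 0.0203]
tool_rot: [-0.244, 1.54, 0.236]
ft_force: [1.3, -8.8, 12.0]
grip_width: 0.01
t 4.13 dock xy mm [-148.1   -5.1] z 20.3 jawyaw 17.5 x [ 0.018 -0.002 -1.   ] F [ 1.3 -8.8 12. ] Fdock [-8.8  1.4] grip 0.01
```

```bash
python3 -m handwheel '[{"xyz":[-0.8,1.0,-0.2],"angular":[0,0.8,0]},{"xyz":[-0.7,1.0,-0.2],"angular":[0,0.5,0]},{"xyz":[-0.6,1.0,-0.2],"angular":[0,0.5,0]}]'; python3 -c "
from h import *
rep()"
```

```text
time: 4.38
position: [0.5499, 0.0254, 0.0204]
tool_rot: [-0.243, 1.553, 0.224]
ft_force: [2.0, -8.8, 7.5]
grip_width: 0.004
t 4.38 dock xy mm [-125.4   -0.8] z 20.4 jawyaw 17.0 x [ 0.007 -0.011 -1.   ] F [ 2.  -8.8  7.5] Fdock [-9.   0.7] grip 0.004
```

```bash
python3 -m handwheel '[{"xyz":[-0.3,0.9,-0.25],"angular":[0.6,0.4,0]},{"xyz":[-0.3,0.9,-0.25],"angular":[0.3,0.3,0]}]'; python3 - <<'E'
from h import *
import cv2
rep()
cv2.imwrite("pics/w3.png",get_image("wrist")["pixels"])
E
```

```text
time: 4.55
position: [0.55, 0.033, 0.0203]
tool_rot: [-0.236, 1.553, 0.224]
ft_force: [0.2, -13.6, 14.6]
grip_width: 0.005
t 4.55 dock xy mm [-118.2   -3.2] z 20.3 jawyaw 16.8 x [ 0.006 -0.007 -1.   ] F [  0.2 -13.6  14.6] Fdock [-13.1   3.9] grip 0.005
```

View pics/w3.png

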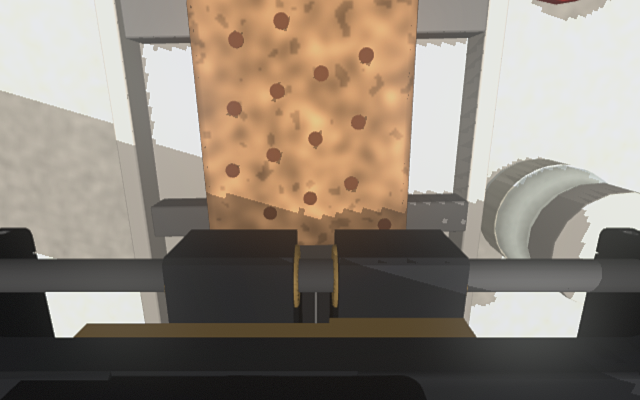

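The wrist view shows the finger at the plate, with the sled square between the walls (lugs near (180,215) and (440,215)). The catch is down, with z at 20.3. Continuing the push.

```bash
python3 -m handwheel '[{"xyz":[-0.6,1.0,-0.2],"angular":[0.4,0.4,0]},{"xyz":[-0.5,1.0,-0.2],"angular":[0.2,0.3,0.3]},{"xyz":[-0.4,1.0,-0.2],"angular":[0.2,0.3,0.3]}]'; python3 -c "
from h import *
rep()"
```

```text
time: 4.85
position: [0.5454, 0.0489, 0.0204]
tool_rot: [-0.236, 1.55, 0.225]
ft_force: [1.0, -9.4, 10.5]
grip_width: -0.0
t 4.85 dock xy mm [-101.7   -3.6] z 20.4 jawyaw 16.8 x [ 0.009 -0.006 -1.   ] F [ 1.  -9.4 10.5] Fdock [-9.3  1.9] grip -0.0
```

```bash
python3 -m handwheel '[{"xyz":[-0.6,0.9,-0.2],"angular":[0.4,0.5,0]},{"xyz":[-0.5,0.9,-0.2],"angular":[0.2,0.3,0.3]}]'; python3 -c "
from h import *
rep()"
python3 -m handwheel '[{"xyz":[-0.5,0.8,-0.2],"angular":[0.2,0.3,0.3]}]'; python3 -c "
from h import *
rep()"
```

```text
time: 5.02
position: [0.5418, 0.0585, 0.0204]
tool_rot: [-0.234, 1.55, 0.226]
ft_force: [2.3, -8.5, 9.6]
grip_width: 0.004
t 5.02 dock xy mm [-91.4  -3. ] z 20.4 jawyaw 16.8 x [ 0.009 -0.004 -1.   ] F [ 2.3 -8.5  9.6] Fdock [-8.8  0.4] grip 0.004
time: 5.1
position: [0.5406, 0.0626, 0.0204]
tool_rot: [-0.236, 1.548, 0.228]
ft_force: [3.3, -8.0, 9.3]
grip_width: 0.006
t 5.1 dock xy mm [-87.1  -3.1] z 20.4 jawyaw 17.0 x [ 0.011 -0.004 -1.   ] F [ 3.3 -8.   9.3] Fdock [-8.6 -0.7] grip 0.006
```

Close to the stop now. I'll push until the horizontal force rises and motion stalls.

```bash
for i in 1; do python3 -m handwheel '[{"xyz":[-0.4,0.7,-0.2],"angular":[0.2,0.5,0]}]'; python3 -c "
from h import *
rep()"
python3 -m handwheel '[{"xyz":[-0.3,0.7,-0.2],"angular":[0.2,0.4,0]}]'; python3 -c "
from h import *
rep()"; python3 -m handwheel '[{"xyz":[-0.3,0.7,-0.2],"angular":[0.2,0.4,0]}]'; python3 -c "
from h import *
rep()"; done
```

```text
time: 5.18
position: [0.5402, 0.065, 0.0205]
tool_rot: [-0.236, 1.55, 0.226]
ft_force: [5.4, -15.5, 8.2]
grip_width: 0.006
t 5.18 dock xy mm [-84.7  -3.5] z 20.5 jawyaw 16.9 x [ 0.01  -0.005 -1.   ] F [  5.4 -15.5   8.2] Fdock [-16.4  -0.4] grip 0.006
time: 5.27
position: [0.5402, 0.0648, 0.0204]
tool_rot: [-0.236, 1.552, 0.22]
ft_force: [-0.2, -20.2, 13.4]
grip_width: 0.004
t 5.27 dock xy mm [-84.9  -3.5] z 20.4 jawyaw 16.7 x [ 0.008 -0.009 -1.   ] F [ -0.2 -20.2  13.4] Fdock [-19.2   6.2] grip 0.004
time: 5.35
position: [0.5401, 0.0645, 0.0204]
tool_rot: [-0.236, 1.555, 0.215]
ft_force: [0.3, -15.2, 13.4]
grip_width: 0.007
t 5.35 dock xy mm [-85.1  -3.3] z 20.4 jawyaw 16.4 x [ 0.006 -0.013 -1.   ] F [  0.3 -15.2  13.4] Fdock [-14.6   4.3] grip 0.007
```

Motion has stalled at dock x of -85 with the force risen to 16-20 N, so the sled is home. I'll back off the plate a little while still pressing, then lift straight up.

```bash
python3 -m handwheel '[{"xyz":[0.2,-0.6,-0.15],"angular":[0,0,0]},{"xyz":[0.2,-0.6,-0.1],"angular":[0,0,0]}]'; python3 -c "
from h import *
rep()"; python3 -m handwheel '[{"xyz":[0.1,-0.3,1],"angular":[0,0,0]},{"xyz":[0,0,1.5],"angular":[0,0,0]},{"xyz":[0,0,2],"angular":[0,0,0]},{"xyz":[0,-0.5,3],"angular":[0,0,0]},{"xyz":[0,-1,3],"angular":[0,0,0]}]';python3 -m handwheel '[{"xyz":[0.5,-3,3],"angular":[0,0,0]},{"xyz":[0.5,-3.5,3],"angular":[0,0,0]},{"xyz":[1,-3.5,3],"angular":[0,0,0]},{"xyz":[1,-3.5,2],"angular":[0,0,0]},{"xyz":[0,0,0],"angular":[0,0,0]}]'
python3 - <<'E'
from h import *;import cv2
rep()
for n in("scene","side","wrist"):
    a=get_image(n)["pixels"]; cv2.imwrite(f"pics/{n}4raw.png",a)
    if n=="scene":a=cv2.resize(a[140:290,250:430],None,fx=4,fy=4,interpolation=2)
    if n=="side":a=cv2.resize(a[140:265,250:390],None,fx=4.5,fy=4.5,interpolation=2)
    cv2.imwrite(f"pics/{n}4.png",a)
E
```

```text
time: 5.52
position: [0.5455, 0.0547, 0.0205]
tool_rot: [-0.231, 1.553, 0.218]
ft_force: [-2.4, 3.6, 5.9]
grip_width: 0.005
t 5.52 dock xy mm [-96.2  -5.5] z 20.5 jawyaw 16.4 x [ 0.007 -0.008 -1.   ] F [-2.4  3.6  5.9] Fdock [4.2 1.2] grip 0.005
time: 5.93
position: [0.5413, 0.0371, 0.1232]
tool_rot: [-0.234, 1.566, 0.219]
ft_force: [0.1, 0.4, 0.4]
grip_width: 0.009
time: 6.35
position: [0.5703, -0.0965, 0.2388]
tool_rot: [-0.24, 1.556, 0.219]
ft_force: [-1.7, -1.0, 1.0]
grip_width: 0.008
t 6.35 dock xy mm [-247.7   16.5] z 238.8 jawyaw 16.8 x [ 0.004 -0.012 -1.   ] F [-1.7 -1.   1. ] Fdock [-0.5  1.9] grip 0.008
```

View pics/scene4.png

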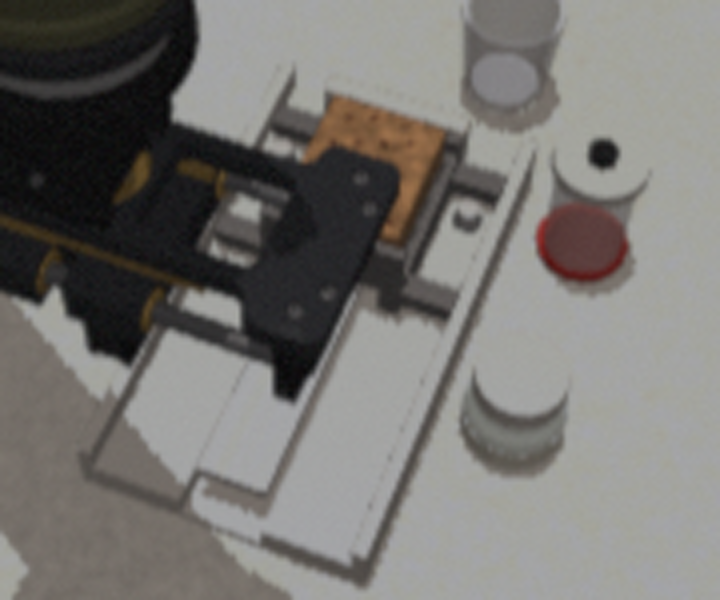

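View pics/side4.png

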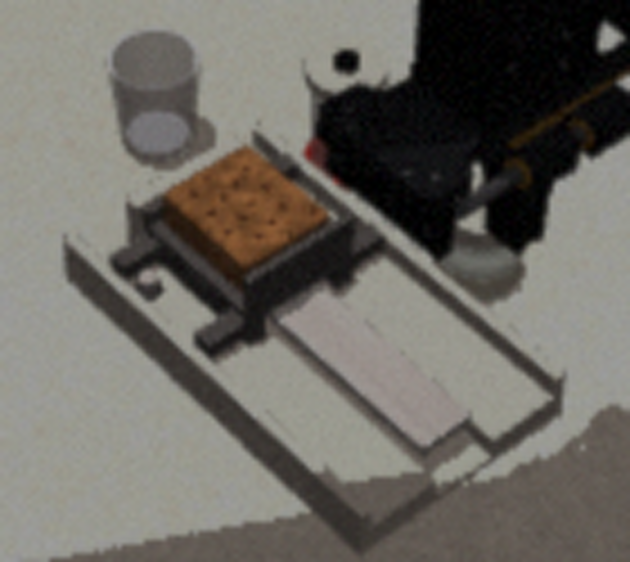

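View pics/wrist4.png

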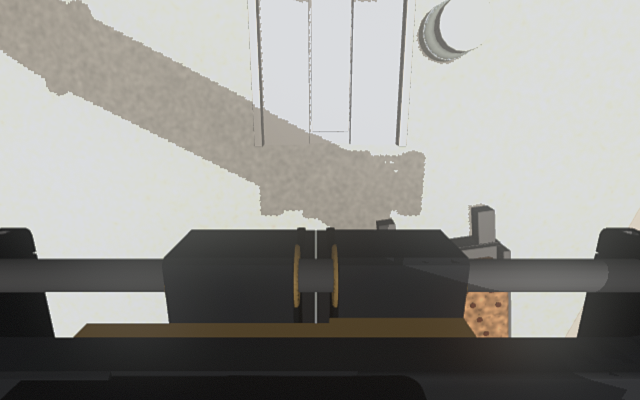

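The sled sits at the stop. The pins are up behind the front lugs, at side crop (150,283) and scene crop (467,218), and the bystanders haven't moved. One numeric check of the plate's displacement and the tread height before handing in.

```bash
python3 - <<'E'
from h import *
import cv2
K,T=cal("side")
def brick(f):
    a=cv2.imread(f)[140:265,250:390];h=cv2.cvtColor(a,cv2.COLOR_BGR2HSV)
    m=cv2.inRange(h,(5,100,70),(20,255,255));n,l,s,c=cv2.connectedComponentsWithStats(m)
    k=1+s[1:,4].argmax();return c[k]+[250,140],s[k,4]
P=[]
for f in("pics/side0.png","pics/side4raw.png"):
    c,n=brick(f);w=((ray("side",c,.068)-T0)@D*1e3);P.append(w);print(f,c.round(1),n,w.round(1))
print("shift",P[1]-P[0])
for nm,p in [("L",(242,302)),("R",(352,238))]: print("plate",nm,((ray("side",c2(p),.076)-T0)@D*1e3).round(1))
a,b=[cv2.imread(f) for f in("pics/side0.png","pics/side4raw.png")]
for nm,(x,y) in {"L":(428,445),"R":(468,416)}.items(): print("tread rear corner",nm,"z32 ->",((ray("side",c2((x,y)),.032)-T0)@D*1e3).round(1))
rep()
E
```

```text
pics/side0.png [314.3 194.8] 532 [-64.5  -1.8]
pics/side4raw.png [304.4 185.4] 516 [-21.6  -4. ]
shift [42.94774911 -2.24686696]
plate L [-83.4  50.9]
plate R [-86.6 -28.8]
tread rear corner L z32 -> [-201.4   15.6]
tread rear corner R z32 -> [-201.   -15.5]
t 6.55 dock xy mm [-236.6   15.8] z 232.6 jawyaw 17.4 x [-0.006 -0.006 -1.   ] F [-0.1  0.  -1.1] Fdock [0.  0.1] grip 0.005
```

```bash
python3 -m handwheel '[{"xyz":[0,0,0],"angular":[0,0,0]},{"xyz":[0,0,0],"angular":[0,0,0]}]'; python3 -c "
from bench import *
print(close_job())"
```

```text
time: 6.72
position: [0.5662, -0.0824, 0.2302]
tool_rot: [-0.245, 1.569, 0.239]
ft_force: [-0.4, 0.0, 0.5]
grip_width: 0.011
the job is handed in; nothing more can be done
None
```

I pressed the tread down with the closed fingertips and pushed the sled home along the dock while holding it down. I then backed off, let the catch spring up and handed the job in at about 6.7 s. No verdict was reported.

**During the push:** the fingertip stayed at 20–20.5 mm above the table, so the catch was about 11.5 mm down. The push stopped at dock x of about -85 with 15–20 N horizontal force, which I took as the sled reaching the end stop.

**Final images:**
- **Pins:** they are up behind the front lugs, the left one seen in the side view and the right one in the scene view.
- **Tread:** its rear corners are where they were at the start.
- **Bystanders:** the beaker had not moved. The canister and jar had not moved in the scene view, and the gripper partly hid both in the side view.
- **Sled position:** the brick's centre moved 43 mm, to dock x of about -21.6 (home is -23). That is within the 2–3 mm measuring error.

**A check that failed:** my last hand-picked push-plate corners gave an impossible sideways position (y +51 and -29 instead of ±40). I discarded them and did not repeat the measurement. The final position therefore rests on the brick centre, the stop force and the raised pins.

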